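Blank-off check of a hand-drawn vacuum leak tester

TASK

Give the bench leak tester its blank-off check: seat the red bung upright and fully home in the open test port and let go of it, then grip the black knob and draw the plunger straight up, without forcing it sideways, until the gauge needle stands in the green band. Finish while still gripping the knob and holding the plunger there, with the needle steady in the green. Do not let the needle reach the red, do not draw the plunger while the port is open, and leave the other two bungs and the other things on the bench where they are.

Things in the scene. Friction and masses are not known exactly. Their poses are not given: they have to be found in the camera images.
- tester: the leak tester, a heavy blue block 100 x 270 x 45 mm (x, y, z) bolted to the bench; origin at the centre of its underside, z up. In a row along its y axis, on its top: the aluminium test port at y = +90 mm, a round white-faced gauge (66 mm across, 20 mm high) at y = 0, the draw cylinder with the plunger at y = -90 mm
- port_mouth (a point): centre of the mouth (top rim) of the open test port, an upright aluminium neck 42 mm outside and 26 mm inside diameter, 38 mm deep; its rim is 83 mm above the bench; axes as the tester's
- red_bung_grip (a point): middle of the red bung's upright square handle, 22 x 22 mm and 34 mm high (this point at mid-height); x, y along its sides, at first parallel to the rack's; z up. Below the handle: a round flange 42 mm across and 6 mm thick, its underside 23 mm below this point; then a plug that tapers from 23 to 16 mm diameter, its tip 51 mm below this point
- red_bung: the red bung, 30 to 65 g; origin at the centre of its flange's underside. It goes into the port loosely (1.5 mm clearance all round at the top) until its flange rests on the port's rim. At first it hangs upright by its flange in one of the rack's three holes
- grey_bung_grip (a point): middle of the handle (26 mm square, 34 mm high) of the dark grey bung, too thick for the port; stays in the rack
- yellow_bung_grip (a point): middle of the handle (18 mm square, 34 mm high) of the yellow bung, too thin for the port; stays in the rack
- rack: light grey bung rack, a fixed block 75 x 230 x 36 mm (x, y, z) with three through holes of 31 mm in a row along its y axis, 70 mm apart; origin at the centre of its underside. The three bungs hang in it, in any order, their flanges on its top
- knob (a point): centre of the plunger's black knob, an upright cylinder 30 mm in diameter and 40 mm high, on a steel rod 12 mm in diameter. At rest the knob's underside is 12 mm above the gland, this point 145 mm above the bench
- plunger: the loose plunger (bolt head, rod, knob; 0.18 to 0.29 kg), origin at its lower end, 133 mm below the knob's centre. Only the gland guides it, with 1 mm play in diameter over 36 mm: keep it on the bore's axis. Drawing it takes about 6 N at first, about 11 N in the green band (weight, seal friction, suction like a spring); let go, it sinks back
- gland_top (a point): centre of the top of the gland, on the axis of the rod's bore, 113 mm above the bench; the gland is a cap 44 mm wide on the clear cylinder; z along the bore, upwards
- barrel: the fixed draw cylinder with its gland; origin on its axis at the top of the blue block. More than 15 N of the plunger against it counts as forcing it sideways
- needle (a joint): reading of the gauge's black needle, rad: 0 at rest, growing (clockwise from above) by 80 rad per metre the plunger rises, after its first 1 mm of free play. Green band 1.92 to 2.88; its middle, 2.4, comes with the knob 31 mm above its rest position. Red sector from 3.44 (knob 44 mm up); the stroke ends at 47 mm
- screwdriver: bystander: red-handled screwdriver lying to the left, 190 mm long
- locker_bottle: bystander: small red bottle, 38 mm diameter, 110 mm high, origin at its foot
- spool: bystander: brass spool, 38 mm diameter, 33 mm high, origin at its foot
- bush: bystander: white plastic bush, 22 mm diameter, 26 mm high, origin at its foot
- parts_bin: bystander: blue open bin of small parts, 110 x 150 x 55 mm, origin at its foot
Not all that is in view belongs to the job. What is shaped like the red_bung but pink is not meant. What is shaped like the plunger but turquoise is not meant.

How it is judged:
On the way, in this order (a step that is already met when the one before it is completed fails the run):
1. the red bung sits fully home and upright in the test port and has been let go (z of red_bung_grip in the frame of port_mouth between 0.018 and 0.0255 m and horizontal distance between red_bung_grip and port_mouth below 0.005 m and angle between red_bung_grip's own z axis and vertical below 0.08 rad and contact force between the fingers and red_bung below 0.1 N), for 0.2 s.
2. the plunger is drawn up by its knob until the needle is in the green band, the port still blanked (z of red_bung_grip in the frame of port_mouth between 0.018 and 0.0255 m and horizontal distance between red_bung_grip and port_mouth below 0.005 m and angle between red_bung_grip's own z axis and vertical below 0.08 rad and value of joint needle between 1.92 and 2.88 rad and contact force between the fingers and plunger above 2 N), for 0.3 s.
At the end, for the whole second after the job is handed in: Gripper holds the knob (over 2 N), needle still in the green (1.92 to 2.88 rad: plunger drawn 25 to 37 mm), plunger within 3.4 degrees of upright and under 10 N on its gland; red bung home in the port: flange within 2.5 mm of the rim, centred within 5 mm, upright within 4.5 degrees (all of step 2 and velocity of joint needle between -0.25 and 0.25 rad/s and angle between knob's own z axis and vertical below 0.06 rad and contact force between plunger and barrel below 10 N); the arm keeps its last pose, push and grip.
It fails at once if the needle reaches the red sector (3.44 rad) (value of joint needle above 3.44 rad).
It fails at once if the plunger is drawn (needle above 0.6 rad) while the red bung is not in the port (value of joint needle above 0.6 rad and not (z of red_bung_grip in the frame of port_mouth between 0.018 and 0.0255 m and horizontal distance between red_bung_grip and port_mouth below 0.005 m and angle between red_bung_grip's own z axis and vertical below 0.08 rad)).
It fails at once if the plunger is jammed sideways in its gland (more than 15 N between plunger and gland) (contact force between plunger and barrel above 15 N).
It fails at once if another bung or another loose thing on the bench is moved more than 30 mm (distance of any of grey_bung_grip, yellow_bung_grip, screwdriver, locker_bottle, spool, bush, parts_bin from where it was at the start of the episode above 0.03 m).
It also fails if it takes over 54 s, if anything falls off the work surface, if the arm or the gripper's body presses on something with over 40 N, if the wrist force passes 120 N, or if a joint passes its speed limit or range.

ROBOT

A 6-joint arm with a two-finger parallel gripper is mounted at the origin on the work surface. World frame = base frame: x ahead of the robot, y to its left, z up, the work surface at z = 0. Lengths are in m, angles in rad, forces in N, time in s.
With the tool pointing down it reaches from about 0.35 to 0.975 m from the base axis. Payload 4.9 kg.
Tool frame: the origin (TCP) lies on the mounting face of the last link; the fingertips stand 173 mm ahead of it and the grasp point (between the pads) lies 155 mm ahead of it; z points along the fingers, y is the direction in which the jaws open and shut (so a half turn about z gives the same grasp; the last joint's range is limited). The gripper opens to 85 mm and grips with 20 to 120 N. Pads are 22 mm wide; open, the fingers measure 114 mm over their backs; the gripper's body (76 mm by 85 mm) begins 54 mm behind the grasp point. The pads swing forward as they close: fully open they stand 13 mm farther back than shut.
Start: joints at [1.131, 0.053, 1.613, -0, 1.476, -0.119], TCP at [0.197, 0.593, 0.405] pointing down, gripper open.
Joint ranges: [-3.01, 3.01], [-1.01, 2.22], [0.06, 2.58], [-1.02, 4.17], [0.09, 2.62], [-3.14, 3.14]. Speed limits (rad/s): [2.57, 2.57, 3.14, 3.14, 3.14, 3.14].

INTERFACE

Orientations are given as a rotation vector (axis times angle).
In Python, from station import ctrl gives the robot as it stands. The module is installed in compiled form; this text tells all that it offers.
- The arm moves only by the tool jog_arm, never from a script. Its argument "steps" is a list of rows, each a list of 2 entries, a list of its own where there are three numbers: the shift along the tool's x, y, z in cm, then the turn, a rotation vector about the tool's x, y, z in degrees. In form: [[[tx, ty, tz], [rx, ry, rz]], ...]. A call has 1 to 8 rows; each row shifts and turns the pose as measured when the row begins, along the tool's axes as they then stand; what a row does not reach is not made up. A row lasts 1/10 s, in which the tool goes at most 50 mm and 8.59 degrees, less where a joint would pass 70% of its speed; a pose out of reach is approached as far as the arm can. A call is refused whole if a number of a shift passes 5 or a number of a turn 8.59, either way. A call with a gripper value outside its range is refused whole. "fingers" is the gripper command: -1 is shut, 1 is fully open, values between are in proportion, set as the call begins (left out, the last holds). The fingers move at their own pace and stop on an object; "grip_force" is the grip in N (left out, the last holds). Time passes only in rows, so rows that do not move let the fingers close. It gives the time, the measured TCP pose, the force and the opening at its end, in the units of the state.
- ctrl.get_obs(): the state, without advancing time (a new reading comes with each control period).
- ctrl.get_image(name): name is "scene" or "top"; returns the picture (480x640x3 uint8, red, green, blue); there is no depth.
- ctrl.camera_info(name): a dict with "K" (3x3 intrinsics, pixels), "dist_coeffs" ([k1, k2, p1, p2, k3] as OpenCV has them; the pictures are not rectified), "camera_from_world" (4x4, takes a point from world to camera coordinates). Camera axes: x right, y up, looking along -z (the intrinsics and any distortion apply to the point x, -y, -z); pixel columns grow to the right and rows downward; lengths in m; the calibration is good to about 2 mm. A picture is of the moment at which its call begins. camera_info takes no time and is no camera call.
- ctrl.finish_job(): hands the job in, once; it reports no verdict.
The state is a dict: "t": time; "q": joint angles; "dq": joint speeds; "effort": joint torques, N m; "tool_pos": TCP position; "tool_rot": TCP orientation; "contact_force": force on the tool from outside, world axes, zero at the start; "wrist_torque": the same for the moment, N m; "opening": finger opening in m.
Only numpy, scipy, OpenCV 4.12 (cv2) and the standard library are available. Lean on these libraries where they do the work, as an engineer would, in place of code of your own. Each camera call takes 0.05 s, during which the arm holds its last target.

## Working session

There is one attempt and no reset: what is moved stays moved. The work goes in short steps, Python scripts to look and compute and a tool call to move; the robot and the scene stay as the last step left them, time stands still between calls to the robot, and variables do not carry over. Pictures are saved under pics/ and viewed, and the job is handed in when it is done.

Besides the shell and the picture viewer there is one more tool, called after "Request:" as name([rows], argument=value, ...), one row to a line, values as JSON. jog_arm: Moves the arm, as the interface text tells. Its arguments: {"type":"object","properties":{"steps":{"type":"array","items":{"type":"array"}},"fingers":{"type":"number"},"grip_force":{"type":"number"}},"required":["steps"]}

```bash
mkdir -p pics
cat > h.py <<'E'
import numpy as np, cv2
from scipy.spatial.transform import Rotation as R
from station import ctrl
def proj(cam,P):
    c=ctrl.camera_info(cam);T=np.array(c["camera_from_world"]);P=np.atleast_2d(P)
    X=P@T[:3,:3].T+T[:3,3];X=X*[1,-1,-1]
    return cv2.projectPoints(X,np.zeros(3),np.zeros(3),np.array(c["K"]),np.array(c["dist_coeffs"]))[0][:,0]
def back(cam,uv,z):
    c=ctrl.camera_info(cam);T=np.array(c["camera_from_world"])
    n=cv2.undistortPoints(np.array(uv,float).reshape(-1,1,2),np.array(c["K"]),np.array(c["dist_coeffs"]))[:,0]
    d=np.c_[n[:,0],-n[:,1],-np.ones(len(n))]@T[:3,:3]
    o=-T[:3,:3].T@T[:3,3]
    return o+d*((z-o[2])/d[:,2])[:,None]
def snap(cam,f):
    im=ctrl.get_image(cam)[:,:,::-1];cv2.imwrite("pics/"+f,im);return im
def obs():
    o=ctrl.get_obs()
    for k in("t","q","tool_pos","tool_rot","contact_force","opening"):print(k,np.round(o[k],4))
    return o
E
python3 - <<'E'
from h import *
snap("scene","s0.png");snap("top","t0.png");o=obs()
print(R.from_rotvec(o["tool_rot"]).as_matrix().round(3))
for c in("scene","top"):
    i=ctrl.camera_info(c);T=np.array(i["camera_from_world"]);print(c,i["K"],i["dist_coeffs"],(-T[:3,:3].T@T[:3,3]).round(3),T[:3,:3].round(2))
E
```

```text
t 0.1
q [ 1.131   0.0533  1.6141 -0.      1.476  -0.119 ]
tool_pos [0.197  0.5929 0.4036]
tool_rot [-5.0170e-01 -3.1008e+00  2.8000e-03]
contact_force [ 0.4345  0.3318 -0.7623]
opening 0.0856
[[-0.949  0.315 -0.001]
 [ 0.315  0.949 -0.002]
 [ 0.    -0.002 -1.   ]]
scene [[621.45334292   0.         321.36145059]
 [  0.         621.45334292 228.79104207]
 [  0.           0.           1.        ]] [-0.21643589  0.          0.          0.          0.        ] [ 1.349 -0.478  0.943] [[ 0.6   0.8  -0.01]
 [-0.53  0.41  0.74]
 [ 0.6  -0.44  0.67]]
top [[443.19323894   0.         322.44977247]
 [  0.         443.19323894 236.03566173]
 [  0.           0.           1.        ]] [-0.08458496  0.          0.          0.          0.        ] [0.495 0.061 1.239] [[ 0.03 -1.    0.02]
 [ 0.99  0.03  0.12]
 [-0.12  0.01  0.99]]
```

View pics/s0.png

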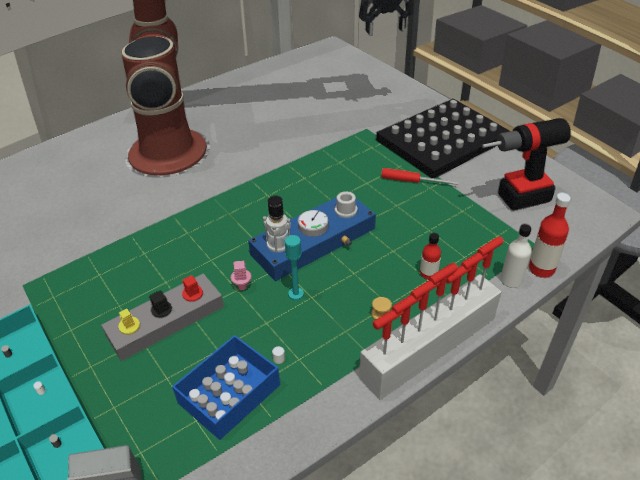

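View pics/t0.png

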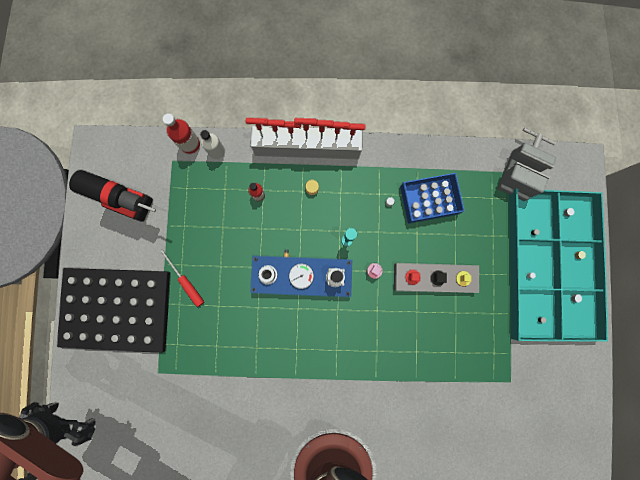

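The top view shows the rack with red (413,277), dark grey (438,278) and yellow (464,278) bungs. The tester's port is at (267,274), its gauge at (301,276) and its black knob at (336,276).
- **Could be taken for the red bung:** the red bung in the rack (scene 192,290) or the pink one on the mat (241,275). I choose the one in the rack.
- **Could be taken for the knob:** the black knob (scene 276,207) or the turquoise plunger (293,245). I choose the black one.

Close crops next.

Run:
```python
import cv2,numpy as np
s=cv2.imread("pics/s0.png");t=cv2.imread("pics/t0.png")
a=cv2.resize(s[180:360,90:390],None,fx=2.66,fy=2.66,interpolation=cv2.INTER_CUBIC)
b=cv2.resize(t[225:315,240:490],None,fx=3.2,fy=3.2,interpolation=cv2.INTER_CUBIC)
cv2.imwrite("pics/c1.png",a);cv2.imwrite("pics/c2.png",b)
```

```text
(no output)
```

View pics/c1.png

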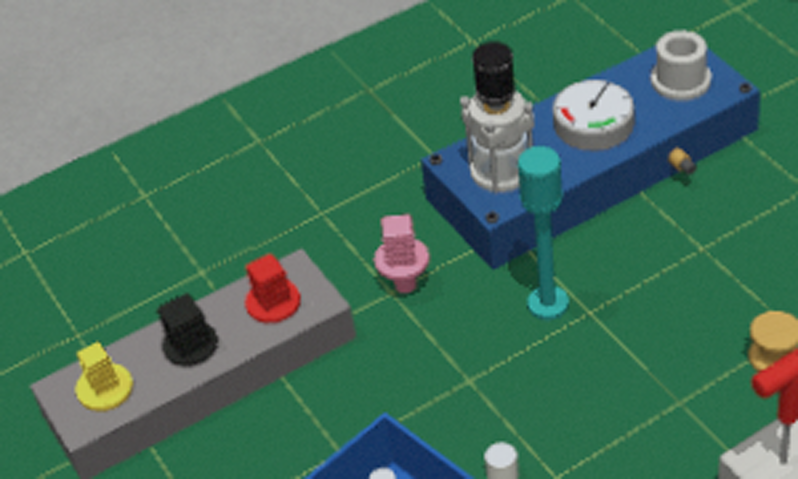

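View pics/c2.png

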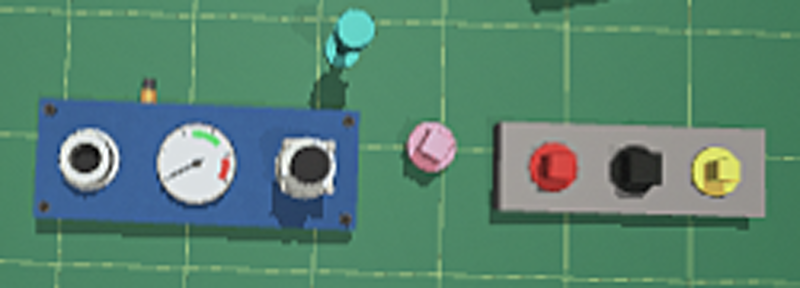

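Run:
```python
import cv2,numpy as np
s=cv2.imread("pics/s0.png");t=cv2.imread("pics/t0.png")
def crop(im,x,y,w,h,f,n):
    a=cv2.resize(im[y:y+h,x:x+w],None,fx=f,fy=f,interpolation=cv2.INTER_CUBIC)
    for i in range(0,w,10):
        cv2.putText(a,str(x+i),(i*f,8),0,.3,(0,255,255),1);cv2.line(a,(i*f,10),(i*f,14),(0,255,255),1)
    for j in range(0,h,10):cv2.putText(a,str(y+j),(0,j*f+4),0,.3,(0,255,255),1)
    cv2.imwrite("pics/"+n,a)
crop(t,245,248,112,56,7,"z1.png");crop(t,385,255,100,45,8,"z2.png");crop(s,240,180,140,95,5,"z3.png");crop(s,95,265,135,95,5,"z4.png")
```

```text
(no output)
```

View pics/z1.png

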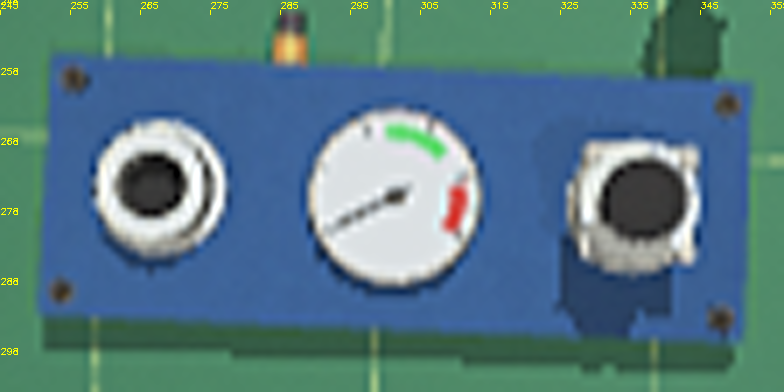

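View pics/z2.png

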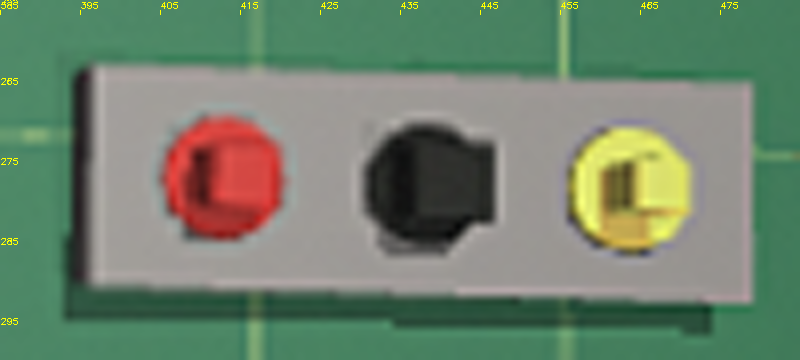

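View pics/z3.png

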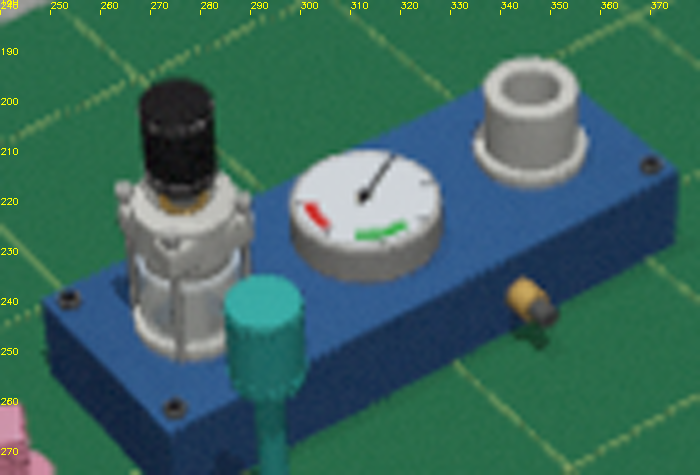

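View pics/z4.png

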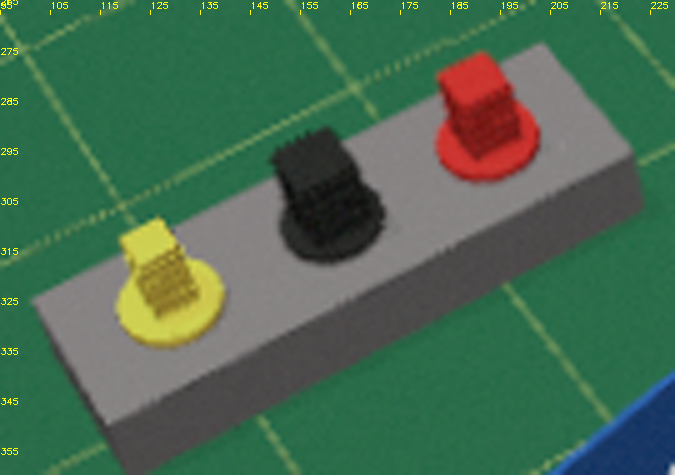

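```bash
cat > fit.py <<'E'
from h import *
from scipy.optimize import least_squares
def px(p,f,x0,y0):return [x0+(p[0]+.5)/f-.5,y0+(p[1]+.5)/f-.5]
z1=lambda x,y:px((x,y),7,245,248)
z2=lambda x,y:px((x,y),8,385,255)
z3=lambda x,y:px((x,y),5,240,180)
z4=lambda x,y:px((x,y),5,95,265)
T=[("top",(.05,.135,.045),z1(52,55)),("top",(.05,-.135,.045),z1(752,83)),("top",(-.05,-.135,.045),z1(743,342)),("top",(-.05,.135,.045),z1(38,315)),
("top",(0,0,.065),z1(395,198)),("top",(0,-.09,.165),z1(644,199)),
("scene",(-.05,-.135,.045),z3(45,306)),("scene",(.05,-.135,.045),z3(172,432)),("scene",(.05,.135,.045),z3(680,172)),("scene",(0,.09,.083),z3(530,88)),("scene",(0,0,.065),z3(366,203)),("scene",(0,-.09,.165),z3(177,103))]
K=[("top",(.0375,.115,.036),z2(92,66)),("top",(.0375,-.115,.036),z2(753,82)),("top",(-.0375,-.115,.036),z2(751,302)),("top",(-.0375,.115,.036),z2(90,287)),
("top",(0,.07,.041),z2(223,178)),
("scene",(-.0375,-.115,.036),z4(33,301)),("scene",(.0375,-.115,.036),z4(107,427)),("scene",(.0375,.115,.036),z4(634,150)),("scene",(-.0375,.115,.036),z4(543,43)),
("scene",(0,.07,.042),z4(488,138)),("scene",(0,.07,.076),z4(475,77))]
def world(p,L):
    c,s=np.cos(p[2]),np.sin(p[2]);return np.array([p[0]+c*L[0]-s*L[1],p[1]+s*L[0]+c*L[1],L[2]])
def fit(D,p0):
    f=lambda p:np.concatenate([(proj(c,world(p,L))[0]-u) for c,L,u in D])
    r=least_squares(f,p0,loss="soft_l1");return r.x,f(r.x).reshape(-1,2).round(1)
if __name__=="__main__":
    for n,D,p0 in(("tester",T,[.5,.1,0]),("rack",K,[.5,-.3,0])):
        for sel in("both","top","scene"):
            E=[d for d in D if sel in("both",d[0])]
            p,r=fit(E,p0);print(n,sel,p.round(4));
            if sel=="both":print(r.tolist());P=p
        if n=="tester":print("port",world(P,(0,.09,.083)),"gland",world(P,(0,-.09,.113)))
        else:print("red",world(P,(0,.07,.059)))
    print(back("top",[z1(644,199)],.165),back("scene",[z3(177,103)],.165))
    print(back("scene",[z4(488,138)],.042),back("scene",[z4(475,77)],.076),back("top",[z2(223,178)],.041))
E
python3 fit.py
```

```text
tester both [ 0.5274  0.1009 -0.0057]
[[-0.2, -0.2], [-0.2, -0.5], [-0.0, -0.2], [-0.1, -0.0], [-0.2, -0.4], [0.0, -0.3], [-0.7, -0.8], [-0.3, 0.7], [-0.2, -0.1], [0.1, -0.1], [-0.1, -0.5], [-0.2, -0.2]]
tester top [ 0.5268  0.1005 -0.0081]
tester scene [ 0.5281  0.1009 -0.0024]
port [0.52789477 0.19090664 0.083     ] gland [0.52687756 0.01090951 0.113     ]
rack both [ 0.5335 -0.2707  0.0008]
[[-0.3, -0.2], [-0.3, 0.1], [0.1, -0.1], [-0.3, -0.2], [-0.0, -0.0], [-0.2, -0.1], [0.2, 0.0], [0.0, 0.3], [-0.2, -0.0], [-0.2, -0.3], [-0.3, 0.1]]
rack top [ 0.5333 -0.2712  0.0021]
rack scene [ 0.5336 -0.2706 -0.    ]
red [ 0.53341724 -0.20074671  0.059     ]
[[0.52610692 0.01099554 0.165     ]] [[0.52777853 0.01084848 0.165     ]]
[[ 0.53442038 -0.20091632  0.042     ]] [[ 0.53367235 -0.20012513  0.076     ]] [[ 0.53332726 -0.20076326  0.041     ]]
```

Request:
jog_arm([
  [[0, 0, 0], [0, 0, 8.5]],
  [[0, 0, 0], [0, 0, 8.5]],
  [[0, 0, 0], [0, 0, 8.5]],
  [[0, 0, 0], [0, 0, 8.5]],
  [[0, 0, 0], [0, 0, 8.5]],
  [[0, 0, 0], [0, 0, 8.5]],
  [[0, 0, 0], [0, 0, 8.5]],
  [[0, 0, 0], [0, 0, 8.5]],
], fingers=0.1, grip_force=30)

```text
t: 0.9
tool_pos: [0.1964, 0.5917, 0.3973]
tool_rot: [2.168, 2.269, -0.018]
contact_force: [0.8, 0.2, 0.3]
opening: 0.0471
```

```bash
cat >> h.py <<'E'
def to(p,yaw=0.,tilt=True):
    "remaining grasp-point move, in tool cm and deg, to grasp point p with jaw axis at yaw, tool down"
    o=ctrl.get_obs();Rm=R.from_rotvec(o["tool_rot"]);M=Rm.as_matrix()
    c,s=np.cos(yaw),np.sin(yaw)
    G=np.array([[-s,c,0],[c,s,0],[0,0,-1]]).T  # cols x,y,z
    G=np.column_stack([[-s,c,0],[c,s,0],[0,0,-1]])
    tcp=np.array(p)+[0,0,.155]
    d=M.T@(tcp-np.array(o["tool_pos"]))*100
    r=R.from_matrix(M.T@G).as_rotvec(degrees=True)
    print("t",round(float(o["t"]),2),"grasp",(np.array(o["tool_pos"])+M[:,2]*.155).round(4),"shift cm",d.round(2),"turn",r.round(2),"F",np.round(o["contact_force"],2),"open",round(float(o["opening"]),4))
E
python3 -c "
from h import *
to([.5334,-.2007,.20])
print(np.round(ctrl.get_obs()['q'],3))
print(back('top',[[350,236]],.15),back('scene',[[293,245]],.15))"
```

```text
t 0.9 grasp [0.1956 0.5901 0.2423] shift cm [-80.65  30.08   4.91] turn [-0.3   0.61  2.61] F [0.85 0.16 0.3 ] open 0.0471
[ 1.131  0.057  1.621 -0.     1.476  1.086]
[[ 0.6262816  -0.02036753  0.15      ]] [[ 0.64188453 -0.02626869  0.15      ]]
```

Request:
jog_arm([
  [[-4.5, 1.7, -0.1], [0, 0, 2.6]],
  [[-4.5, 1.7, -0.1], [0, 0, 0]],
  [[-4.5, 1.7, -0.1], [0, 0, 0]],
  [[-4.5, 1.7, -0.1], [0, 0, 0]],
  [[-4.5, 1.7, -0.1], [0, 0, 0]],
  [[-4.5, 1.7, -0.1], [0, 0, 0]],
  [[-4.5, 1.7, -0.1], [0, 0, 0]],
  [[-4.5, 1.7, -0.1], [0, 0, 0]],
])

```text
t: 1.7
tool_pos: [0.3347, 0.2239, 0.403]
tool_rot: [2.209, 2.226, -0.03]
contact_force: [0.2, -0.6, 0.1]
opening: 0.047
```

```bash
python3 -c "
from h import *
to([.5334,-.2007,.20])"
```

```text
t 1.7 grasp [0.3333 0.2212 0.248 ] shift cm [-42.52  19.59   5.37] turn [-0.54  1.01  0.44] F [ 0.25 -0.65  0.1 ] open 0.047
```

Request:
jog_arm([
  [[-4.6, 2.1, 0], [-0.5, 1, 0]],
  [[-4.6, 2.1, 0], [0, 0, 0]],
  [[-4.6, 2.1, 0], [0, 0, 0]],
  [[-4.6, 2.1, 0], [0, 0, 0]],
  [[-4.6, 2.1, 0], [0, 0, 0]],
  [[-4.6, 2.1, 0], [0, 0, 0]],
  [[-4.6, 2.1, 0.5], [0, 0, 0]],
  [[-4.6, 2.1, 0.5], [0, 0, 0]],
])

```text
t: 2.5
tool_pos: [0.4982, -0.1412, 0.393]
tool_rot: [2.214, 2.226, 0.007]
contact_force: [0.5, 0.5, -0.2]
opening: 0.0469
```

```bash
python3 -c "
from h import *
to([.5334,-.2007,.20])"
```

```text
t 2.5 grasp [ 0.499  -0.1409  0.238 ] shift cm [-5.98  3.46  3.81] turn [ 0.28 -0.1   0.32] F [ 0.54  0.51 -0.21] open 0.0469
```

Request:
jog_arm([
  [[-3, 1.7, 1.5], [0.2, 0, 0.3]],
  [[-3, 1.7, 2], [0, 0, 0]],
  [[-0.2, 0, 1.5], [0, 0, 0]],
  [[0, 0, 2], [0, 0, 0]],
  [[0, 0, 2], [0, 0, 0]],
  [[0, 0, 0], [0, 0, 0]],
])

```text
t: 3.1
tool_pos: [0.5331, -0.211, 0.2959]
tool_rot: [-2.227, -2.208, -0.001]
contact_force: [-0.1, 0.7, -0.5]
opening: 0.0469
```

```bash
python3 -c "
from h import *
to([.5334,-.2007,.066])
snap('scene','s1.png');im=snap('top','t1.png')
to([.5334,-.2007,.066])
"
```

```text
t 3.1 grasp [ 0.5325 -0.2103  0.1409] shift cm [1.   0.05 7.49] turn [-0.21 -0.25 -0.49] F [-0.06  0.69 -0.45] open 0.0469
t 3.2 grasp [ 0.5344 -0.2111  0.1444] shift cm [ 1.06 -0.1   7.84] turn [ 0.08 -0.09 -0.47] F [-0.38  0.87  0.23] open 0.0474
```

Run:
```python
import cv2
s=cv2.imread("pics/s1.png")
cv2.imwrite("pics/s1c.png",cv2.resize(s[170:370,90:340],None,fx=3,fy=3,interpolation=cv2.INTER_CUBIC))
```

```text
(no output)
```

View pics/s1c.png

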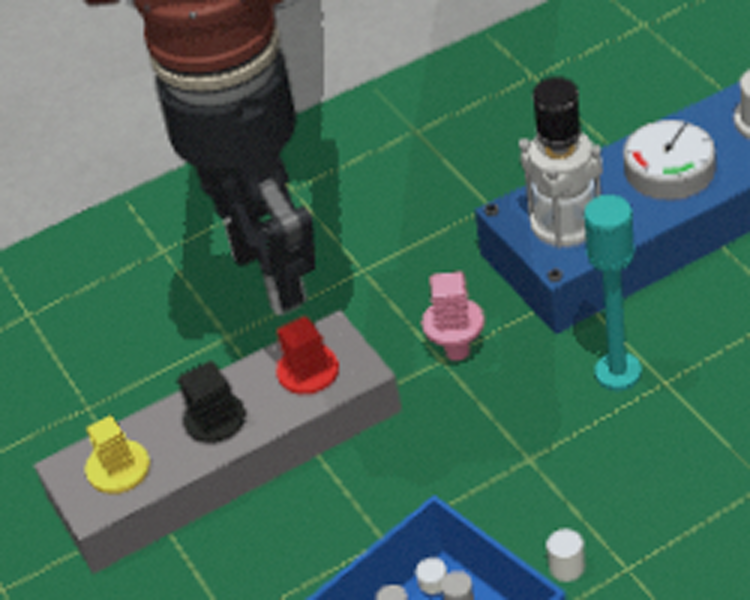

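The gripper hangs open just above the red bung (scene about 192,290), and everything else stands where it was. I'll close the last centimetre and go down.

Request:
jog_arm([
  [[0.9, 0, 1], [0, 0, -0.4]],
  [[0, 0, 1.5], [0, 0, 0]],
  [[0, 0, 1.5], [0, 0, 0]],
  [[0, 0, 0], [0, 0, 0]],
])

```text
t: 3.6
tool_pos: [0.5353, -0.2006, 0.2605]
tool_rot: [2.216, 2.218, 0.007]
contact_force: [-0.4, 0.0, 0.1]
opening: 0.0471
```

```bash
python3 -c "
from h import *
to([.5334,-.2007,.066])
"
```

```text
t 3.6 grasp [ 0.5365 -0.2008  0.1055] shift cm [-0.   -0.22  3.95] turn [0.43 0.08 0.08] F [-0.44  0.01  0.11] open 0.0471
```

Request:
jog_arm([
  [[0, -0.2, 1.0], [0.4, 0, 0]],
  [[0, 0, 1.2], [0, 0, 0]],
  [[0, 0, 1.0], [0, 0, 0]],
  [[0, 0, 0], [0, 0, 0]],
])

```text
t: 4.0
tool_pos: [0.5331, -0.2007, 0.2252]
tool_rot: [2.22, 2.223, -0.002]
contact_force: [-0.3, -0.2, -0.1]
opening: 0.0469
```

```bash
python3 -c "
from h import *
to([.5334,-.2007,.066])
snap('scene','s2.png')
to([.5334,-.2007,.066])
s=cv2.imread('pics/s2.png')
cv2.imwrite('pics/s2c.png',cv2.resize(s[230:350,100:260],None,fx=5,fy=5,interpolation=cv2.INTER_CUBIC))
"
```

```text
t 4.0 grasp [ 0.533  -0.2009  0.0702] shift cm [0.   0.03 0.42] turn [-0.04  0.07  0.07] F [-0.34 -0.22 -0.08] open 0.0469
t 4.05 grasp [ 0.5334 -0.2011  0.071 ] shift cm [0.02 0.01 0.5 ] turn [0.01 0.1  0.07] F [-0.43  0.36 -0.14] open 0.0467
```

View pics/s2c.png

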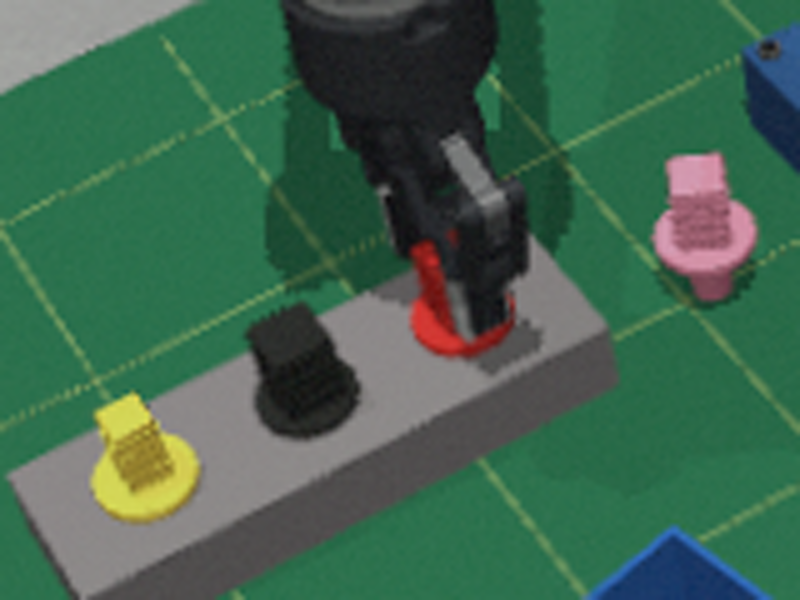

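The fingers straddle the red handle at scene (190,285), with the flange below. I'll go a little lower and close.

Request:
jog_arm([
  [[0, 0, 0.4], [0, 0, 0]],
  [[0, 0, 0], [0, 0, 0]],
])

```text
t: 4.25
tool_pos: [0.5337, -0.2012, 0.2223]
tool_rot: [2.219, 2.221, -0.001]
contact_force: [-0.9, -0.0, -0.2]
opening: 0.047
```

Request:
jog_arm([
  [[0, 0, 0], [0, 0, 0]],
  [[0, 0, 0], [0, 0, 0]],
  [[0, 0, 0], [0, 0, 0]],
  [[0, 0, 0], [0, 0, 0]],
  [[0, 0, 0], [0, 0, 0]],
  [[0, 0, 0], [0, 0, 0]],
], fingers=-1, grip_force=35)

```text
t: 4.85
tool_pos: [0.5343, -0.2015, 0.2239]
tool_rot: [2.217, 2.219, 0.0]
contact_force: [-0.5, 0.3, -1.3]
opening: 0.0214
```

```bash
python3 -c "
from h import *
to([.5334,-.2007,.066])
"
```

```text
t 4.85 grasp [ 0.5349 -0.202   0.0689] shift cm [ 0.08 -0.09  0.29] turn [0.22 0.2  0.06] F [-0.54  0.34 -1.27] open 0.0214
```

Request:
jog_arm([
  [[0, 0, -1], [0, 0, 0]],
  [[0, 0, -2], [0, 0, 0]],
  [[0, 0, -4], [0, 0, 0]],
  [[0, 0, -4], [0, 0, 0]],
  [[0, 0, -4], [0, 0, 0]],
  [[0, 0, -4], [0, 0, 0]],
  [[0, 0, -4], [0, 0, 0]],
  [[0, 0, -3], [0, 0, 0]],
])

```text
t: 5.65
tool_pos: [0.5317, -0.1996, 0.4913]
tool_rot: [-2.216, -2.219, 0.005]
contact_force: [0.6, 0.5, 0.1]
opening: 0.0213
```

```bash
python3 -c "
from h import *
to([.528,.191,.28],-.006)
snap('scene','s3.png')
"
```

```text
t 5.65 grasp [ 0.5307 -0.1994  0.3363] shift cm [39.05 -0.29  5.7 ] turn [-0.35 -0.1   0.4 ] F [0.61 0.53 0.06] open 0.0213
```

View pics/s3.png

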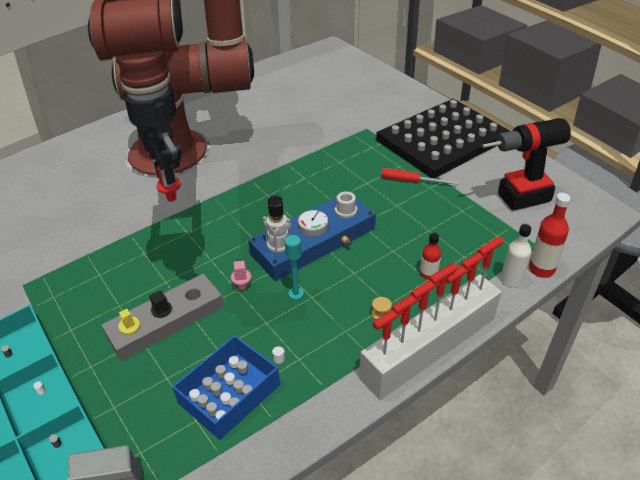

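The red bung hangs in the gripper at (168,190). Its rack hole (193,295) is empty, and grey and yellow are undisturbed. I'll carry it across at height.

Request:
jog_arm([
  [[4, 0, 0], [0, 0, 0.3]],
  [[4.5, 0, 0], [0, 0, 0]],
  [[4.5, 0, 0], [0, 0, 0]],
  [[4.5, 0, 0], [0, 0, 0]],
  [[4.5, 0, 0], [0, 0, 0]],
  [[4.5, 0, 0], [0, 0, 0]],
  [[4.5, 0, 0], [0, 0, 0]],
  [[4, 0, 0], [0, 0, 0]],
])

```text
t: 6.5
tool_pos: [0.5321, 0.158, 0.5057]
tool_rot: [2.226, 2.191, 0.012]
contact_force: [0.7, -0.6, -0.8]
opening: 0.0212
```

```bash
python3 -c "
from h import *
to([.528,.191,.28],-.006)
"
```

```text
t 6.5 grasp [0.5349 0.1569 0.3508] shift cm [ 3.34 -0.59  7.04] turn [ 1.02  0.42 -0.55] F [ 0.68 -0.62 -0.83] open 0.0212
```

Request:
jog_arm([
  [[2.5, -0.5, 2], [1, 0.4, -0.5]],
  [[0, 0, 3], [0, 0, 0]],
  [[0, 0, 3], [0, 0, 0]],
  [[0, 0, 3], [0, 0, 0]],
  [[0, 0, 2], [0, 0, 0]],
  [[0, 0, 1], [0, 0, 0]],
  [[0, 0, 0], [0, 0, 0]],
])

```text
t: 7.2
tool_pos: [0.5257, 0.191, 0.366]
tool_rot: [2.214, 2.224, 0.011]
contact_force: [0.3, -0.0, -0.7]
opening: 0.0216
```

```bash
python3 -c "
from h import *
to([.528,.191,.165],-.006)
"
```

```text
t 7.2 grasp [0.5268 0.1915 0.211 ] shift cm [-0.01  0.19  4.6 ] turn [ 0.4  -0.17  0.6 ] F [ 0.31 -0.04 -0.73] open 0.0216
```

Request:
jog_arm([
  [[0, 0.1, 2], [0.4, -0.2, 0.5]],
  [[0, 0, 1.5], [0, 0, 0]],
  [[0, 0, 0.5], [0, 0, 0]],
  [[0, 0, 0], [0, 0, 0]],
])

```text
t: 7.6
tool_pos: [0.528, 0.191, 0.3261]
tool_rot: [2.225, 2.213, 0.005]
contact_force: [0.7, 0.5, -0.2]
opening: 0.0214
```

```bash
python3 -c "
from h import *
to([.528,.191,.165],-.006)
s=snap('scene','s4.png');t=snap('top','t4.png')
to([.528,.191,.165],-.006)
a=cv2.resize(s[150:230,300:400],None,fx=6,fy=6,interpolation=cv2.INTER_CUBIC)
b=cv2.resize(t[240:310,230:320],None,fx=6,fy=6,interpolation=cv2.INTER_CUBIC)
cv2.imwrite('pics/s4c.png',a);cv2.imwrite('pics/t4c.png',b)
"
```

```text
t 7.6 grasp [0.5287 0.191  0.1711] shift cm [-0.   -0.    0.61] turn [ 0.25 -0.01  0.03] F [ 0.73  0.53 -0.15] open 0.0214
t 7.7 grasp [0.5291 0.1911 0.1722] shift cm [-0.01 -0.03  0.72] turn [ 0.34 -0.03  0.03] F [ 0.07  0.14 -0.17] open 0.0215
```

View pics/s4c.png

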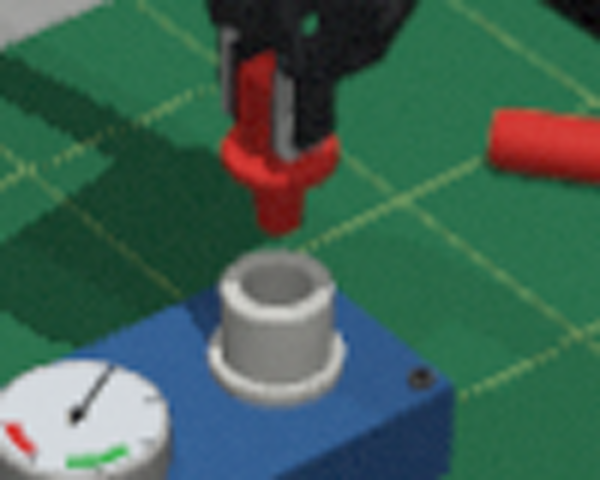

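View pics/t4c.png

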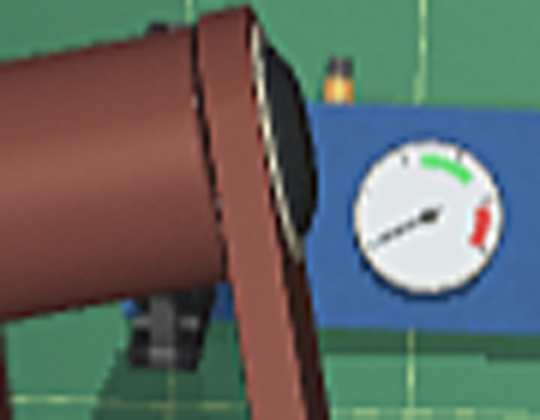

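```bash
python3 -c "
from h import *
for z in(.083,.11,.14,.146):
    for dx in (0,.002):
        print(z,dx,((proj('scene',[.528+dx,.191,z])[0]-[300,150]+.5)*6-.5).round(1), ((proj('scene',[.528,.191+dx,z])[0]-[300,150]+.5)*6-.5).round(1))
"
```

```text
0.083 0 [277.2 285. ] [277.2 285. ]
0.083 0.002 [280.7 287.7] [281.5 282.8]
0.11 0 [278.1 226.9] [278.1 226.9]
0.11 0.002 [281.5 229.6] [282.4 224.8]
0.14 0 [279.  160.6] [279.  160.6]
0.14 0.002 [282.5 163.3] [283.3 158.5]
0.146 0 [279.1 147.1] [279.1 147.1]
0.146 0.002 [282.7 149.8] [283.5 145. ]
```

Request:
jog_arm([
  [[0, -0.05, 1.2], [0.3, 0, 0]],
  [[0, 0, 1.2], [0, 0, 0]],
  [[0, 0, 0.8], [0, 0, 0]],
  [[0, 0, 0], [0, 0, 0]],
])

```text
t: 8.1
tool_pos: [0.5283, 0.1912, 0.2941]
tool_rot: [2.227, 2.214, 0.005]
contact_force: [0.4, 0.0, -0.3]
opening: 0.0216
```

```bash
python3 -c "
from h import *
to([.528,.191,.1155],-.006)
s=snap('scene','s5.png')
to([.528,.191,.1155],-.006)
a=cv2.resize(s[150:230,300:400],None,fx=6,fy=6,interpolation=cv2.INTER_CUBIC)
cv2.imwrite('pics/s5c.png',a)
"
```

```text
t 8.1 grasp [0.5287 0.1914 0.1391] shift cm [-0.02 -0.03  2.36] turn [ 0.18 -0.07  0.03] F [ 0.4   0.05 -0.27] open 0.0216
t 8.15 grasp [0.529  0.1914 0.1396] shift cm [-0.03 -0.05  2.41] turn [ 0.22 -0.08  0.03] F [ 0.88  0.46 -0.12] open 0.0215
```

View pics/s5c.png

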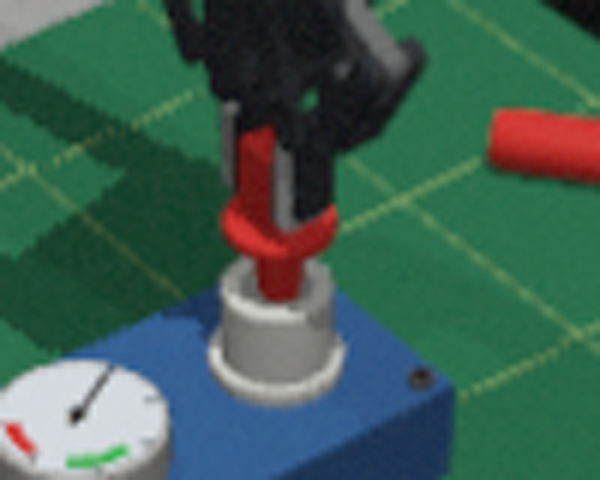

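The plug tip has entered the mouth centrally (crop 280,300) and the side force is near zero. I'll keep lowering it.

Request:
jog_arm([
  [[0, -0.04, 0.8], [0.2, 0, 0]],
  [[0, 0, 0.7], [0, 0, 0]],
  [[0, 0, 0.5], [0, 0, 0]],
  [[0, 0, 0], [0, 0, 0]],
])

```text
t: 8.55
tool_pos: [0.5283, 0.1913, 0.2735]
tool_rot: [-2.227, -2.215, -0.003]
contact_force: [0.2, 0.5, -0.1]
opening: 0.0213
```

```bash
python3 -c "
from h import *
to([.528,.191,.1155],-.006)
s=snap('scene','s6.png')
to([.528,.191,.1155],-.006)
a=cv2.resize(s[150:230,300:400],None,fx=6,fy=6,interpolation=cv2.INTER_CUBIC)
cv2.imwrite('pics/s6c.png',a)
"
```

```text
t 8.55 grasp [0.5284 0.1916 0.1185] shift cm [-0.03 -0.03  0.3 ] turn [ 0.06 -0.09  0.03] F [ 0.22  0.5  -0.12] open 0.0213
t 8.6 grasp [0.5286 0.1916 0.1189] shift cm [-0.04 -0.04  0.34] turn [ 0.09 -0.1   0.04] F [-0.14  0.5  -0.21] open 0.0217
```

View pics/s6c.png

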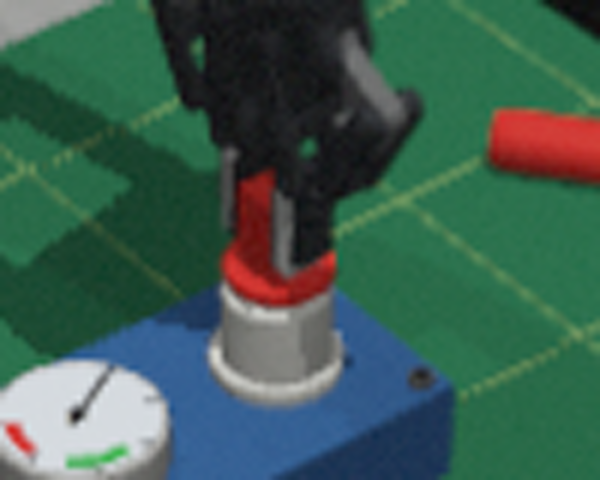

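Request:
jog_arm([
  [[0, 0, 0.25], [0, 0, 0]],
  [[0, 0, 0.1], [0, 0, 0]],
])

```text
t: 8.8
tool_pos: [0.5287, 0.1914, 0.2708]
tool_rot: [2.227, 2.215, 0.005]
contact_force: [-0.1, 0.4, -0.2]
opening: 0.0214
```

```bash
python3 -c "
from h import *
to([.528,.191,.1155],-.006)"
```

```text
t 8.8 grasp [0.5292 0.1917 0.1158] shift cm [-0.04 -0.07  0.03] turn [ 0.16 -0.11  0.03] F [-0.09  0.38 -0.21] open 0.0214
```

Request:
jog_arm([
  [[0, 0, 0.1], [0, 0, 0]],
  [[0, 0, 0], [0, 0, 0]],
])

```text
t: 9.0
tool_pos: [0.5289, 0.1914, 0.2702]
tool_rot: [2.226, 2.214, 0.006]
contact_force: [-0.2, -0.1, -0.5]
opening: 0.0216
```

```bash
python3 -c "
from h import *
to([.528,.191,.1155],-.006)"
```

```text
t 9.0 grasp [0.5295 0.1916 0.1152] shift cm [-0.04 -0.09 -0.03] turn [ 0.21 -0.1   0.03] F [-0.22 -0.08 -0.45] open 0.0216
```

Request:
jog_arm([
  [[0, -0.08, 0.15], [0.2, 0, 0]],
  [[0, 0, 0.1], [0, 0, 0]],
])

```text
t: 9.2
tool_pos: [0.5291, 0.1914, 0.27]
tool_rot: [2.226, 2.215, 0.006]
contact_force: [-2.8, -0.5, 5.4]
opening: 0.0214
```

```bash
python3 -c "
from h import *
to([.528,.191,.1155],-.006)"
```

```text
t 9.2 grasp [0.5296 0.1917 0.115 ] shift cm [-0.04 -0.11 -0.05] turn [ 0.2  -0.11  0.04] F [-2.8  -0.53  5.4 ] open 0.0214
```

Request:
jog_arm([
  [[0, 0, 0.1], [0, 0, 0]],
  [[0, 0, 0], [0, 0, 0]],
])

```text
t: 9.4
tool_pos: [0.5291, 0.1914, 0.2701]
tool_rot: [2.226, 2.215, 0.005]
contact_force: [-0.6, 0.3, -0.7]
opening: 0.0215
```

```bash
python3 -c "
from h import *
to([.528,.191,.1155],-.006)
s=snap('scene','s7.png')
a=cv2.resize(s[150:230,300:400],None,fx=6,fy=6,interpolation=cv2.INTER_CUBIC)
cv2.imwrite('pics/s7c.png',a)
"
```

```text
t 9.4 grasp [0.5296 0.1917 0.1151] shift cm [-0.04 -0.11 -0.04] turn [ 0.18 -0.09  0.05] F [-0.56  0.3  -0.72] open 0.0215
```

View pics/s7c.png

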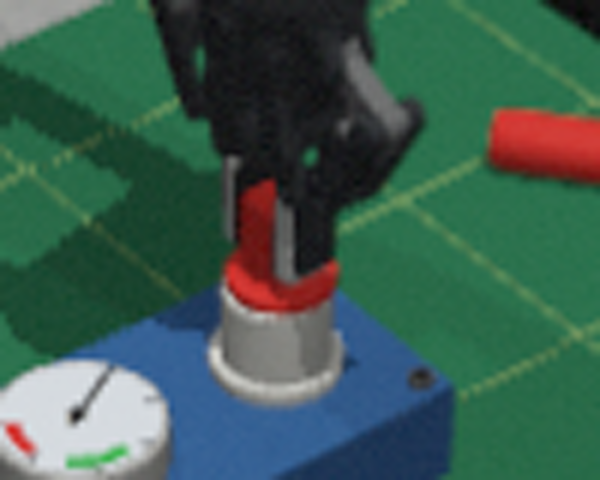

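The flange sits on the rim (crop 282,290), and contact was felt at the predicted height (grasp z 0.115, +5 N). Releasing.

Request:
jog_arm([
  [[0, 0, 0], [0, 0, 0]],
  [[0, 0, 0], [0, 0, 0]],
  [[0, 0, 0], [0, 0, 0]],
  [[0, 0, 0], [0, 0, 0]],
], fingers=0.1)

```text
t: 9.85
tool_pos: [0.5287, 0.1916, 0.2688]
tool_rot: [-2.227, -2.215, -0.005]
contact_force: [-0.5, 0.8, -0.2]
opening: 0.0471
```

Request:
jog_arm([
  [[0, 0, -0.5], [0, 0, 0]],
  [[0, 0, -1], [0, 0, 0]],
  [[0, 0, -2], [0, 0, 0]],
  [[0, 0, -3], [0, 0, 0]],
  [[0, 0, -3], [0, 0, 0]],
  [[0, 0, -2], [0, 0, 0]],
  [[0, 0, 0], [0, 0, 0]],
])

```text
t: 10.55
tool_pos: [0.5282, 0.1913, 0.3915]
tool_rot: [2.227, 2.215, 0.006]
contact_force: [0.2, 0.1, -0.0]
opening: 0.0469
```

```bash
python3 -c "
from h import *
to([.527,.011,.24],-.006)
s=snap('scene','s8.png')
a=cv2.resize(s[150:280,230:400],None,fx=4.6,fy=4.6,interpolation=cv2.INTER_CUBIC)
cv2.imwrite('pics/s8c.png',a)
print(proj('scene',[[.528,.191,.123],[.528,.191,.089]]))
"
```

```text
t 10.55 grasp [0.5286 0.1917 0.2365] shift cm [-18.03  -0.02  -0.4 ] turn [ 0.16 -0.16  0.04] F [ 0.16  0.07 -0.02] open 0.0469
[[345.99039899 182.64719507]
 [345.8200406  194.94627408]]
```

View pics/s8c.png

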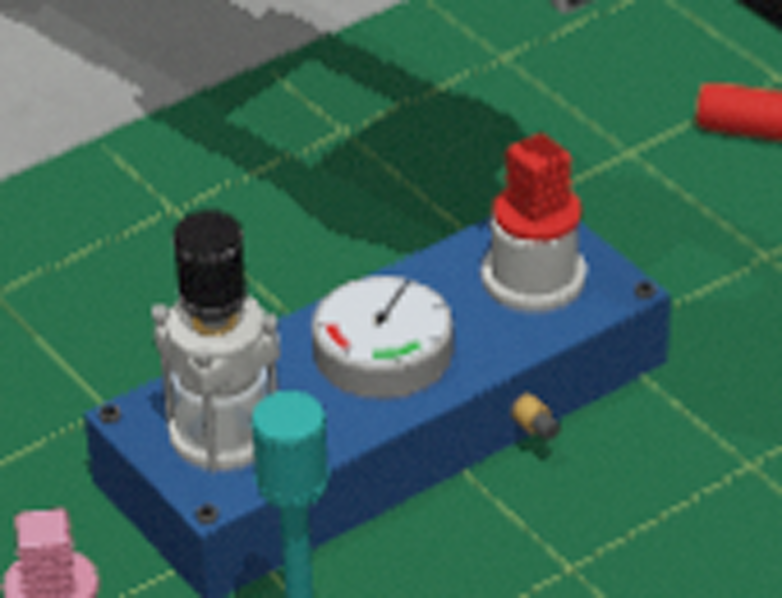

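The red bung stands upright on the rim: its handle top is at scene (347,183) against a predicted (346,183). The needle is at rest. On to the knob.

Request:
jog_arm([
  [[-3, 0, 0], [0, 0, 0]],
  [[-4, 0, 0], [0, 0, 0]],
  [[-4, 0, 0], [0, 0, 0]],
  [[-3, 0, 0], [0, 0, 0]],
  [[-2, 0, 0], [0, 0, 0]],
  [[0, 0, 0], [0, 0, 0]],
  [[0, 0, 0], [0, 0, 0]],
])

```text
t: 11.3
tool_pos: [0.5246, 0.0265, 0.3793]
tool_rot: [-2.217, -2.21, 0.01]
contact_force: [0.8, 0.5, 0.6]
opening: 0.0474
```

```bash
python3 -c "
from h import *
to([.527,.011,.20],-.006)
"
```

```text
t 11.3 grasp [0.5226 0.0271 0.2243] shift cm [-1.56  0.27  2.42] turn [-0.74 -0.2   0.17] F [0.84 0.46 0.55] open 0.0474
```

Request:
jog_arm([
  [[-1.5, 0.25, 0], [-0.7, -0.2, 0.2]],
  [[0, 0, 0.8], [0, 0, 0]],
  [[0, 0, 0], [0, 0, 0]],
  [[0, 0, 0], [0, 0, 0]],
])

```text
t: 11.7
tool_pos: [0.5271, 0.0127, 0.3685]
tool_rot: [-2.224, -2.216, 0.002]
contact_force: [0.4, 0.6, 0.6]
opening: 0.047
```

```bash
python3 -c "
from h import *
to([.527,.011,.20],-.006)
s=snap('scene','s9.png')
to([.527,.011,.20],-.006)
a=cv2.resize(s[130:280,210:370],None,fx=4,fy=4,interpolation=cv2.INTER_CUBIC)
cv2.imwrite('pics/s9c.png',a)
"
```

```text
t 11.7 grasp [0.5266 0.0127 0.2135] shift cm [-0.17 -0.    1.35] turn [-0.15 -0.03  0.14] F [0.37 0.63 0.62] open 0.047
t 11.75 grasp [0.5264 0.0128 0.2133] shift cm [-0.17  0.01  1.33] turn [-0.18 -0.04  0.15] F [ 0.2  -0.21 -1.26] open 0.0468
```

View pics/s9c.png

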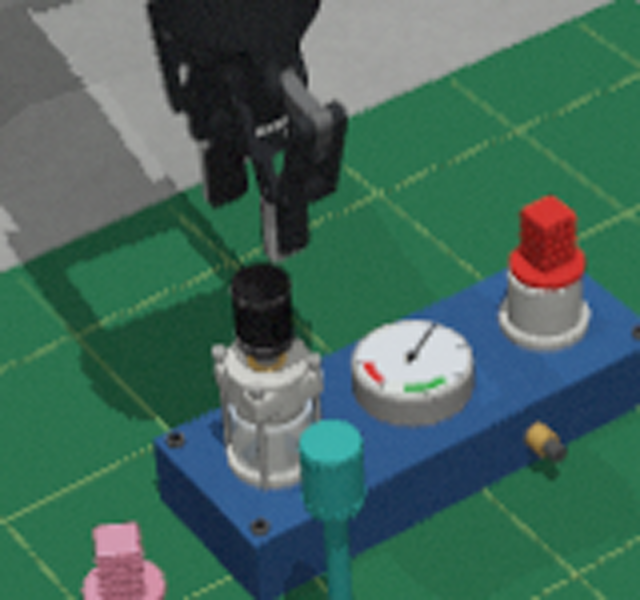

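The open jaws stand just above the knob (crop 262,270) with the bung still home. I'll lower around the knob.

Request:
jog_arm([
  [[-0.15, 0, 1], [-0.2, 0, 0.1]],
  [[0, 0, 1], [0, 0, 0]],
  [[0, 0, 0.5], [0, 0, 0]],
  [[0, 0, 0], [0, 0, 0]],
])

```text
t: 12.15
tool_pos: [0.5268, 0.012, 0.3409]
tool_rot: [-2.225, -2.217, -0.001]
contact_force: [0.3, -1.0, -0.8]
opening: 0.0468
```

```bash
python3 -c "
from h import *
to([.527,.011,.147],-.006)
"
```

```text
t 12.15 grasp [0.5268 0.0122 0.1859] shift cm [-0.1   0.02  3.89] turn [ 0.02 -0.05  0.12] F [ 0.33 -1.03 -0.85] open 0.0468
```

Request:
jog_arm([
  [[-0.1, 0.02, 1], [0, 0, 0]],
  [[0, 0, 1], [0, 0, 0]],
  [[0, 0, 1], [0, 0, 0]],
  [[0, 0, 0.6], [0, 0, 0]],
  [[0, 0, 0], [0, 0, 0]],
], grip_force=20)

```text
t: 12.65
tool_pos: [0.5267, 0.0109, 0.3009]
tool_rot: [-2.225, -2.216, -0.0]
contact_force: [-0.5, 0.7, 0.0]
opening: 0.0472
```

```bash
python3 -c "
from h import *
to([.527,.011,.147],-.006)
s=snap('scene','s10.png')
to([.527,.011,.147],-.006)
a=cv2.resize(s[150:280,230:370],None,fx=5,fy=5,interpolation=cv2.INTER_CUBIC)
cv2.imwrite('pics/s10c.png',a)
"
```

```text
t 12.65 grasp [0.5266 0.0111 0.1459] shift cm [ 0.01  0.03 -0.11] turn [-0.05 -0.06  0.12] F [-0.53  0.65  0.01] open 0.0472
t 12.7 grasp [0.5268 0.0111 0.1464] shift cm [ 0.01  0.01 -0.06] turn [-0.02 -0.06  0.12] F [-0.81  0.09 -0.35] open 0.0472
```

View pics/s10c.png

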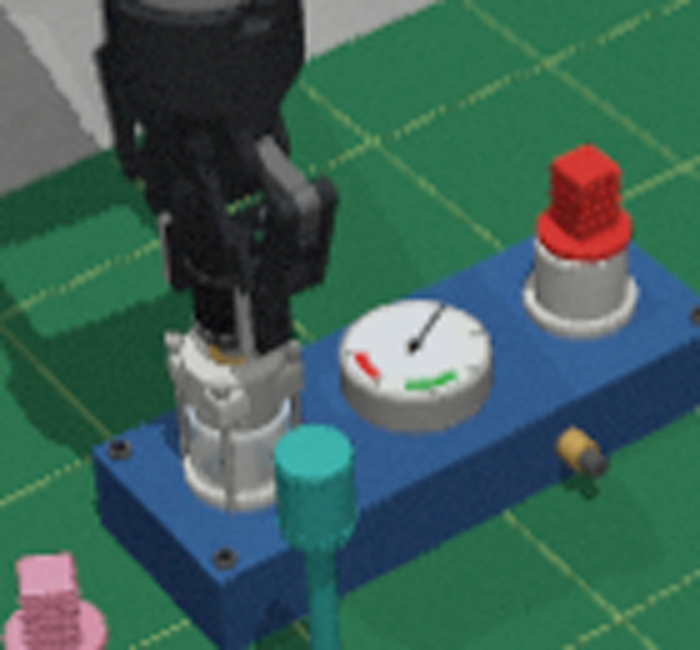

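The jaws straddle the knob. I'll close almost to its width first, to feel whether it is centred.

Request:
jog_arm([
  [[0, 0, 0], [0, 0, 0]],
  [[0, 0, 0], [0, 0, 0]],
  [[0, 0, 0], [0, 0, 0]],
  [[0, 0, 0], [0, 0, 0]],
], fingers=-0.25, grip_force=20)

```text
t: 13.1
tool_pos: [0.5275, 0.0109, 0.303]
tool_rot: [2.225, 2.216, 0.004]
contact_force: [-0.2, -0.0, 0.4]
opening: 0.032
```

```bash
python3 -c "
from h import *
to([.527,.011,.147],-.006)
"
```

```text
t 13.1 grasp [0.5279 0.011  0.148 ] shift cm [ 0.01 -0.05  0.1 ] turn [ 0.14 -0.04  0.12] F [-0.21 -0.02  0.4 ] open 0.032
```

Request:
jog_arm([
  [[0, 0, 0], [0, 0, 0]],
  [[0, 0, 0], [0, 0, 0]],
], fingers=-0.28)

```text
t: 13.3
tool_pos: [0.5276, 0.0109, 0.3035]
tool_rot: [2.224, 2.216, 0.005]
contact_force: [-0.8, 0.1, -0.2]
opening: 0.0307
```

```bash
python3 -c "
from h import *
to([.527,.011,.147],-.006)
"
```

```text
t 13.3 grasp [0.5282 0.011  0.1485] shift cm [ 0.01 -0.06  0.15] turn [ 0.2  -0.03  0.12] F [-0.79  0.15 -0.16] open 0.0307
```

Request:
jog_arm([
  [[0, -0.05, 0.1], [0.2, 0, 0]],
  [[0, 0, 0], [0, 0, 0]],
])

```text
t: 13.5
tool_pos: [0.5272, 0.0109, 0.3027]
tool_rot: [-2.226, -2.217, -0.001]
contact_force: [-0.0, -0.1, -0.3]
opening: 0.0307
```

```bash
python3 -c "
from h import *
to([.527,.011,.147],-.006)
"
```

```text
t 13.5 grasp [0.5272 0.011  0.1477] shift cm [ 0.01 -0.02  0.07] turn [ 0.02 -0.03  0.12] F [-0.04 -0.07 -0.33] open 0.0307
```

Request:
jog_arm([
  [[0, 0, 0], [0, 0, 0]],
  [[0, 0, 0], [0, 0, 0]],
  [[0, 0, 0], [0, 0, 0]],
], fingers=-1, grip_force=40)

```text
t: 13.8
tool_pos: [0.5273, 0.0108, 0.3029]
tool_rot: [2.226, 2.217, 0.002]
contact_force: [0.9, 0.2, 0.2]
opening: 0.0289
```

```bash
python3 -c "
from h import *
to([.527,.011,.147],-.006)
print(ctrl.get_obs()['wrist_torque'])
"
```

```text
t 13.8 grasp [0.5274 0.0109 0.1479] shift cm [ 0.02 -0.03  0.09] turn [ 0.05 -0.03  0.12] F [0.93 0.22 0.15] open 0.0289
[-0.0063191 -0.0397168 -0.0119706]
```

Knob gripped (28.9 mm) with hardly any side force. Drawing in small steps.

Request:
jog_arm([
  [[0, 0, -0.3], [0, 0, 0]],
  [[0, 0, -0.3], [0, 0, 0]],
  [[0, 0, -0.3], [0, 0, 0]],
])

```text
t: 14.1
tool_pos: [0.5267, 0.0109, 0.3073]
tool_rot: [2.226, 2.216, 0.002]
contact_force: [8.1, -0.8, -13.0]
opening: 0.029
```

```bash
python3 -c "
from h import *
to([.527,.011,.179],-.006)
print(ctrl.get_obs()['wrist_torque'])
"
```

```text
t 14.1 grasp [0.5269 0.011  0.1523] shift cm [ 0.02  0.03 -2.67] turn [ 0.08 -0.05  0.1 ] F [  8.13  -0.81 -13.  ] open 0.029
[-0.1152893  -1.38283844  0.01171824]
```

Side force +8 N in x: the jaws need to go towards +x. Correcting that before drawing further.

Request:
jog_arm([
  [[0, 0.06, 0], [0, 0, 0]],
])

```text
t: 14.2
tool_pos: [0.5271, 0.0108, 0.3068]
tool_rot: [-2.226, -2.216, -0.001]
contact_force: [0.9, -0.9, -2.7]
opening: 0.0293
```

```bash
python3 -c "
from h import *
to([.527,.011,.179],-.006)
print(ctrl.get_obs()['wrist_torque'])
"
```

```text
t 14.2 grasp [0.5272 0.011  0.1518] shift cm [ 0.02 -0.01 -2.72] turn [ 0.02 -0.05  0.1 ] F [ 0.91 -0.94 -2.74] open 0.0293
[-0.10959465 -0.10116223 -0.00501699]
```

Request:
jog_arm([
  [[0, 0.02, -0.3], [0, 0, 0]],
  [[0, 0.03, -0.3], [0, 0, 0]],
])

```text
t: 14.4
tool_pos: [0.5272, 0.0108, 0.3104]
tool_rot: [-2.225, -2.216, -0.0]
contact_force: [5.4, -0.5, -9.6]
opening: 0.029
```

```bash
python3 -c "
from h import *
to([.527,.011,.179],-.006)
print(ctrl.get_obs()['wrist_torque'])
"
```

```text
t 14.4 grasp [0.5271 0.011  0.1554] shift cm [ 0.02 -0.02 -2.36] turn [-0.05 -0.06  0.09] F [ 5.43 -0.51 -9.61] open 0.029
[-0.09376515 -0.88326252 -0.01038948]
```

Request:
jog_arm([
  [[0, 0.05, -0.15], [0, 0, 0]],
])

```text
t: 14.5
tool_pos: [0.5275, 0.0108, 0.3115]
tool_rot: [-2.225, -2.215, 0.001]
contact_force: [2.2, -0.1, -7.8]
opening: 0.029
```

```bash
python3 -c "
from h import *
to([.527,.011,.179],-.006)
s=snap('scene','s11.png')
to([.527,.011,.179],-.006)
a=cv2.resize(s[150:280,230:370],None,fx=5,fy=5,interpolation=cv2.INTER_CUBIC)
cv2.imwrite('pics/s11c.png',a)
"
```

```text
t 14.5 grasp [0.5272 0.011  0.1565] shift cm [ 0.02 -0.06 -2.25] turn [-0.11 -0.07  0.09] F [ 2.21 -0.12 -7.8 ] open 0.029
t 14.55 grasp [0.5273 0.011  0.1567] shift cm [ 0.02 -0.06 -2.23] turn [-0.11 -0.07  0.09] F [ 2.53 -0.4  -8.28] open 0.0292
```

View pics/s11c.png

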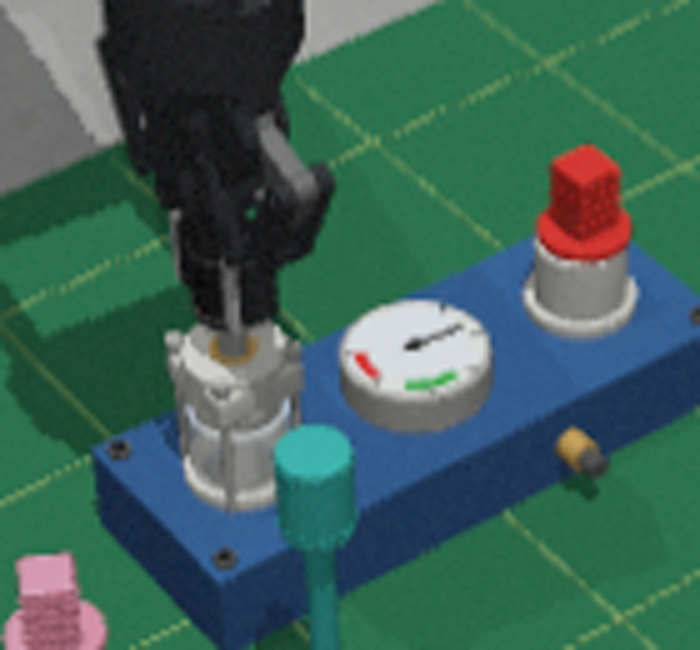

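The needle has turned to about a quarter of the way (crop 460,328), so the draw works and the bung is still home. Continuing with a slight +x bias.

Request:
jog_arm([
  [[0, 0.05, -0.3], [0, 0, 0]],
  [[0, 0.05, -0.3], [0, 0, 0]],
])

```text
t: 14.75
tool_pos: [0.5281, 0.0109, 0.3171]
tool_rot: [-2.224, -2.214, 0.003]
contact_force: [2.1, -1.2, -8.5]
opening: 0.0293
```

```bash
python3 -c "
from h import *
to([.527,.011,.179],-.006)
"
```

```text
t 14.75 grasp [0.5275 0.0111 0.1621] shift cm [ 0.01 -0.12 -1.69] turn [-0.25 -0.07  0.09] F [ 2.11 -1.24 -8.5 ] open 0.0293
```

Request:
jog_arm([
  [[0, 0.02, -0.3], [-0.1, 0, 0]],
  [[0, 0.02, -0.3], [-0.1, 0, 0]],
])

```text
t: 14.95
tool_pos: [0.528, 0.0109, 0.3227]
tool_rot: [-2.224, -2.214, 0.003]
contact_force: [1.7, -1.1, -10.2]
opening: 0.0292
```

```bash
python3 -c "
from h import *
to([.527,.011,.179],-.006)
"
```

```text
t 14.95 grasp [0.5275 0.0111 0.1677] shift cm [ 0.01 -0.11 -1.13] turn [-0.21 -0.07  0.1 ] F [  1.72  -1.07 -10.21] open 0.0292
```

Request:
jog_arm([
  [[0, 0.02, -0.3], [-0.1, 0, 0]],
  [[0, 0.02, -0.3], [-0.1, 0, 0]],
])

```text
t: 15.15
tool_pos: [0.5279, 0.0109, 0.3282]
tool_rot: [-2.224, -2.215, 0.002]
contact_force: [1.5, -0.3, -10.5]
opening: 0.0285
```

```bash
python3 -c "
from h import *
to([.527,.011,.179],-.006)
"
```

```text
t 15.15 grasp [0.5274 0.0111 0.1732] shift cm [ 0.01 -0.09 -0.58] turn [-0.17 -0.07  0.1 ] F [  1.45  -0.31 -10.54] open 0.0285
```

Request:
jog_arm([
  [[0, 0.02, -0.3], [-0.1, 0, 0]],
  [[0, 0.02, -0.2], [-0.1, 0, 0]],
])

```text
t: 15.35
tool_pos: [0.5278, 0.0109, 0.3327]
tool_rot: [-2.224, -2.215, 0.001]
contact_force: [1.2, 0.1, -11.5]
opening: 0.0292
```

```bash
python3 -c "
from h import *
to([.527,.011,.179],-.006)
s=snap('scene','s12.png');t=snap('top','t12.png')
to([.527,.011,.179],-.006)
a=cv2.resize(s[150:280,230:370],None,fx=5,fy=5,interpolation=cv2.INTER_CUBIC)
cv2.imwrite('pics/s12c.png',a)
cv2.imwrite('pics/t12c.png',cv2.resize(t[250:300,250:350],None,fx=7,fy=7,interpolation=cv2.INTER_CUBIC))
"
```

```text
t 15.35 grasp [0.5274 0.0111 0.1777] shift cm [ 0.01 -0.08 -0.13] turn [-0.13 -0.07  0.1 ] F [  1.22   0.09 -11.52] open 0.0292
t 15.45 grasp [0.5275 0.0111 0.178 ] shift cm [ 0.01 -0.08 -0.1 ] turn [-0.11 -0.07  0.1 ] F [-1.05 -0.7  -9.13] open 0.0288
```

View pics/s12c.png

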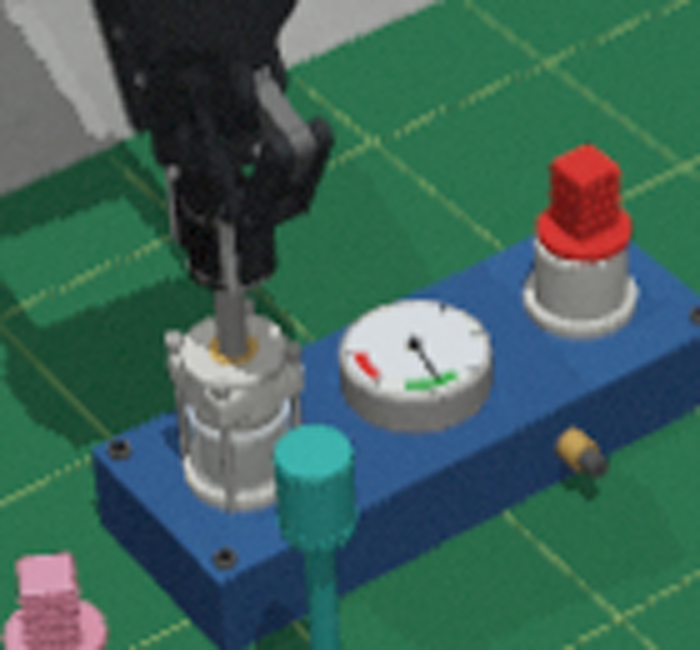

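View pics/t12c.png

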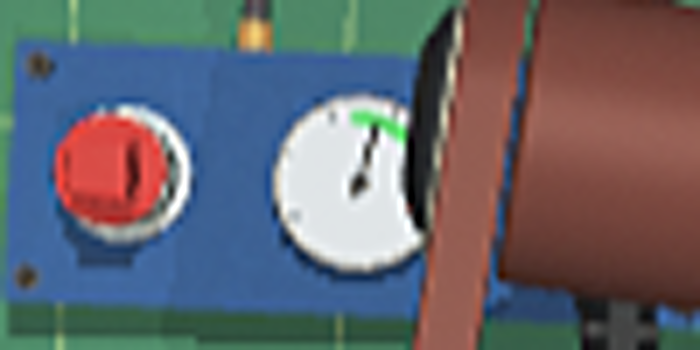

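The needle stands mid-green in both views (scene crop 438,382; top crop 377,125) and the bung is home. I'll hold and check that it is steady.

Request:
jog_arm([
  [[0, 0, 0], [0, 0, 0]],
  [[0, 0, 0], [0, 0, 0]],
  [[0, 0, 0], [0, 0, 0]],
  [[0, 0, 0], [0, 0, 0]],
])

```text
t: 15.85
tool_pos: [0.5278, 0.0109, 0.333]
tool_rot: [-2.224, -2.215, 0.001]
contact_force: [0.1, -1.5, -9.3]
opening: 0.029
```

```bash
python3 -c "
from h import *
to([.527,.011,.179],-.006)
for i in range(10):s=ctrl.get_image('scene')
to([.527,.011,.179],-.006)
cv2.imwrite('pics/s13c.png',cv2.resize(s[150:280,230:370,::-1],None,fx=5,fy=5,interpolation=cv2.INTER_CUBIC))
"
```

```text
t 15.85 grasp [0.5275 0.0111 0.178 ] shift cm [ 0.01 -0.08 -0.1 ] turn [-0.12 -0.07  0.1 ] F [ 0.13 -1.54 -9.32] open 0.029
t 16.35 grasp [0.5275 0.0111 0.178 ] shift cm [ 0.01 -0.08 -0.1 ] turn [-0.12 -0.07  0.1 ] F [ 0.41 -0.49 -9.46] open 0.0292
```

View pics/s13c.png

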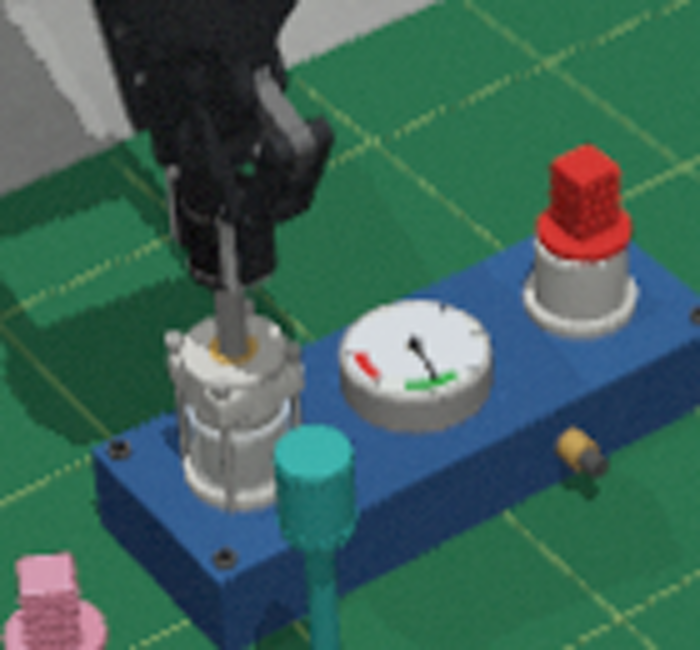

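Over 0.9 s the needle stayed in mid-green (crop 434,380) and the pose held still, with about 0.5 N of side force. Handing in.

```bash
python3 -c "
from h import *
print(ctrl.finish_job())"
```

```text
the job is handed in; nothing more can be done
None
```

I seated the red bung in the test port and let go of it. I then gripped the black knob, drew the plunger about 31 mm, and handed the job in at about 16.4 s while still holding it. `finish_job` reports no verdict, so what follows is from my own checks.

**Last checks**
- **Needle:** it stood near the middle of the green band. Over the last 0.9 s it stayed in mid-green and the arm's pose did not change.
- **Plunger load:** wrist side force was about 0.5 N and the pull about 9.5 N. The fingers stood 29 mm apart on the knob.
- **Red bung:** it was upright on the port rim. After I let go, its handle top was within about 1 pixel of where it should be.
- **Other things:** I touched nothing else on purpose. The grey and yellow bungs were unmoved after I lifted out the red one. I did not re-measure every bench item at the end.

**What disagreed:** early in the draw, at about 5 mm, the wrist side force briefly read 8 N. I moved the grip about 0.5 mm towards +x. Later readings were 5.4 N at the next step, then under 3 N. I could not measure the force on the gland directly. The wrist reading suggests it stayed below the 15 N limit, but that is an inference.

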